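Crank open the cover of the sample dryer

ROBOT

A 6-joint arm with a two-finger parallel gripper is mounted at the origin on the work surface. World frame = base frame: x ahead of the robot, y to its left, z up, the work surface at z = 0. Lengths are in m, angles in rad, forces in N, time in s.
With the tool pointing down it reaches from about 0.35 to 0.775 m from the base axis. Payload 7.3 kg.
Tool frame: the origin (TCP) lies at the centre of the arm's flange, where the gripper is bolted on; the fingertips stand 178 mm ahead of it and the grasp point (between the pads) lies 159 mm ahead of it; z points along the fingers, y is the line along which they close (so a half turn about z gives the same grasp; the last joint's range is limited). The gripper opens to 92 mm and grips with 3 to 60 N. Pads are 19 mm wide; open, the fingers measure 130 mm over their backs; the gripper's body (75 mm by 190 mm) begins 47 mm behind the grasp point.
Start: joints at [1.188, 0.342, 1.524, -0, 1.275, -0.146], TCP at [0.123, 0.51, 0.405] pointing down, gripper open.
Joint ranges: [-2.53, 2.53], [-0.77, 2.02], [0.04, 2.7], [-1, 4.14], [0.28, 2.66], [-3.11, 3.11]. Speed limits (rad/s): [2.57, 2.57, 3.14, 3.14, 3.14, 3.14].

INTERFACE

Orientations are given as [roll, pitch, yaw] about the fixed x, y, z axes, in that order (R = Rz(yaw) Ry(pitch) Rx(roll)).
In Python, from cell import robot, cam, workorder, observe gives the robot as it stands (robot), with the cameras (cam), the readings as plain functions and the job (workorder).
- The arm moves only by the shell command python3 drive.py 'ROWS' [OPENING] [FORCE]. ROWS is a JSON object with one list for each field, all of the same length, 1 to 8, a row being the entries at one place: dx, dy, dz (the shift in m), wx, wy, wz (a rotation vector in rad); each row shifts and turns the commanded pose from where the row before left it, along the tool's axes as they then stand; what a row does not reach is not made up. A row lasts 1/12 s, in which the tool goes at most 0.0417 m and 0.125 rad, less where a joint would pass 70% of its speed; a pose out of reach is approached as far as the arm can. OPENING is the finger opening in m, set as the command begins (- or left out keeps the last). The fingers move at their own pace and stop on an object; FORCE is the grip in N (left out, the last holds). Time passes only in rows, so rows that do not move let the fingers close. It prints the time, the measured TCP pose, the force, the opening and the grip force at its end. Input that does not fit is refused with a message, and nothing moves.
- observe(): the state, without advancing time (a new reading comes with each control period).
- cam.read_camera(name): name is "side" or "top"; returns a dict with "image" (400x640x3 uint8, red, green, blue), "fx", "fy", "cx", "cy" (pixels), "k1" (the pictures are not rectified: a ray, as slopes to the right and down, at radius r is drawn at 1 + k1 r^2 times it, then the intrinsics apply), "pose" (4x4, takes a point from camera to world coordinates). Camera axes: x right, y down, z forward; pixel columns grow to the right and rows downward; lengths in m; the calibration is good to about 2 mm. A picture is of the moment at which its call begins. There is no depth.
- workorder.hand_in(): hands the job in; it is judged then, once.
The state is a dict: "time": time; "qpos": joint angles; "qvel": joint speeds; "joint_efforts": joint torques, N m; "tool_pos": TCP position; "tool_rot": TCP orientation; "contact_force": force on the tool from outside, world axes, zero at the start; "torque": the same for the moment, N m; "opening": finger opening in m; "grip_force": force on a finger pad.
Only numpy, scipy, OpenCV 4.12 (cv2) and the standard library are available. Lean on these libraries where they do the work, as an engineer would, in place of code of your own. Each camera call takes 0.05 s, during which the arm holds its last target. There are 200 camera calls.

TASK

Take the crank from its white rest, fit it fully down over the square brass drive shaft on the stainless sample dryer, and wind it clockwise (seen from above) by its red knob, about two turns, until the green cover stands fully open. Feel the socket onto the shaft gently and do not press or wind it hard against its stops, move the cover only with the crank, leave the tin, beaker and jar alone, and leave the crank seated on the shaft and let go.

Things in the scene. Friction and masses are not known exactly. Their poses are not given: they have to be found in the camera images.
- crank: loose crank, 0.3 to 0.45 kg, origin at the centre of the hub's underside, z up, x along the arm to the knob. Hub: dark steel block 33 x 33 mm (faces square to x, y), 62 mm tall, below it a blind square socket 20.4 mm wide (square to x, y), 24 mm deep. Arm: bar 18 mm wide, 19 to 30 mm above the underside, reaching x 77 mm. It starts upright in its rest, underside 6 mm above the bench
- crank_knob (a point): point on the upright axis of the crank's red knob, at crank x 65 mm, 60 mm above the hub's underside: where to hold it for winding. The knob is 22 mm in diameter, spans 33 to 78 mm above the underside and spins freely about its axis, so the hand need not turn with the crank
- crank_socket (a point): centre of the socket's mouth on the hub's underside (same place as the crank's origin)
- rest: fixed white crank rest: base plate 135 x 60 x 6 mm with a 22 x 30 mm block, 25 mm high, under the crank's arm 47 mm from the hub's axis; origin on the bench about under the hub, x about along the arm
- dryer: fixed stainless sample dryer, 340 x 170 mm, top 100 mm above the bench; origin on the bench under the drive shaft's axis, x from the shaft towards the cover (box spans x -70 to 270, y -85 to 85 mm). On top: round black boss, 52 mm diameter, 12 mm high, the upright brass shaft in its middle; from x 79 mm on the green sliding cover, up to 10 mm above the top
- shaft_seat (a point): centre of the boss's top, on the shaft's axis, 112 mm above the bench, axes as the dryer's: the hub's underside rests here when seated. The shaft, 18 mm square, stands 20 mm above it. Which way its flats face differs and is not measured: feel or look (four fits, a quarter turn apart, about 0.1 rad play). Drag 0.08 N m; clockwise from above opens, to a hard stop at fully open
- cover (a joint): position of the green cover: 0 shut, 0.0792 m fully open at the stop; 6 mm for each radian of clockwise turning of the shaft (38 mm a turn). It starts 0 to 10 mm open. It slides along the dryer's x
- tin: bystander: aluminium sample tin, 54 mm diameter, 60 mm high, origin at the centre of its underside
- beaker: bystander: small glass beaker, 56 mm diameter, 70 mm high, origin at the centre of its underside
- jar: bystander: green glass jar with a blue lid, 60 mm diameter, 75 mm high, origin at the centre of its underside

How it is judged:
On the way, in this order (a step that is already met when the one before it is completed fails the run):
1. the crank is fitted fully down on the square shaft while the cover is still nearly shut (z of crank_socket in the frame of shaft_seat below 0.004 m and horizontal distance between crank_socket and shaft_seat below 0.004 m and angle between crank's own z axis and vertical below 0.15 rad and value of joint cover below 0.02 m), for 0.1 s.
2. with the crank on the shaft, the cover is wound half open (z of crank_socket in the frame of shaft_seat below 0.01 m and horizontal distance between crank_socket and shaft_seat below 0.005 m and value of joint cover above 0.04 m), for 0.05 s.
At the end, for the whole second after the job is handed in: the cover is open by more than 75 mm of its 79 mm, and the crank sits on the shaft at rest: hub underside within 5 mm of the boss's top, within 5 mm of the shaft's axis, upright within 0.15 rad (value of joint cover above 0.075 m and z of crank_socket in the frame of shaft_seat below 0.005 m and horizontal distance between crank_socket and shaft_seat below 0.005 m and angle between crank's own z axis and vertical below 0.15 rad and linear speed of crank below 0.02 m/s); the robot touches nothing.
It fails at once if the crank is pressed down on the shaft or dryer with more than 40 N before it has slipped on (z of crank_socket in the frame of shaft_seat above 0.01 m and contact force between crank and dryer above 40 N).
It fails at once if the crank strains the shaft and boss with more than 100 N in all (several times the winding drag: forced against a stop) (contact force between crank and dryer above 100 N).
It fails at once if the gripper touches the cover (contact force between the fingers and cover above 1 N).
It fails at once if the tin, the beaker or the jar is disturbed (moved more than 30 mm) (distance of any of tin, beaker, jar from where it was at the start of the episode above 0.03 m).
It also fails if it takes over 72 s, if anything falls off the work surface, if the arm or the gripper's body presses on something with over 40 N, if the wrist force passes 120 N, or if a joint passes its speed limit or range.

## Working session

There is one attempt and no reset: what is moved stays moved. The work goes in short steps, Python scripts to look and compute and a shell command to move; the robot and the scene stay as the last step left them, time stands still between calls to the robot, and variables do not carry over. Pictures are saved under pics/ and viewed, at most 10 in all, crops included, and the job is handed in when it is done.

```bash
ls; mkdir -p pics
cat > h.py <<'E'
import numpy as np, cv2
from cell import robot, cam, workorder, observe
def shot(n,f=None):
    c=cam.read_camera(n)
    if f: cv2.imwrite('pics/'+f,c['image'][:,:,::-1])
    return c
def ray(c,u,v):
    d=np.array([(u-c['cx'])/c['fx'],(v-c['cy'])/c['fy']]); s=d.copy()
    for _ in range(30): s=d/(1+c['k1']*(s@s))
    P=np.array(c['pose']); r=P[:3,:3]@np.r_[s,1]
    return P[:3,3],r/np.linalg.norm(r)
def onz(c,u,v,z):
    o,r=ray(c,u,v); return o+r*(z-o[2])/r[2]
def two(c1,p1,c2,p2):
    o1,a=ray(c1,*p1);o2,b=ray(c2,*p2)
    t=np.linalg.lstsq(np.c_[a,-b],o2-o1,rcond=None)[0]
    x,y=o1+a*t[0],o2+b*t[1]; return (x+y)/2,np.linalg.norm(x-y)
def proj(c,X):
    P=np.array(c['pose']);q=P[:3,:3].T@(np.asarray(X)-P[:3,3]);s=q[:2]/q[2];s=s*(1+c['k1']*(s@s))
    return s[0]*c['fx']+c['cx'],s[1]*c['fy']+c['cy']
E
python3 - <<'E'
from h import *
for n in('top','side'):
    c=shot(n,n+'0.png'); print(n,c['fx'],c['k1'],np.round(c['pose'],3).tolist())
print(observe())
E
```

```text
cell.py
drive.py
pics
top 422.54199385372686 0.02494816508259482 [[0.156, -0.965, 0.211, 0.381], [-0.988, -0.154, 0.029, 0.093], [0.005, -0.212, -0.977, 0.96], [0.0, 0.0, 0.0, 1.0]]
side 516.0829204075995 -0.018537470336081913 [[0.996, -0.074, 0.051, 0.476], [-0.089, -0.728, 0.68, -0.852], [-0.013, -0.682, -0.731, 1.092], [0.0, 0.0, 0.0, 1.0]]
{'time': 0.1, 'qpos': array([ 1.18800428e+00,  3.42668378e-01,  1.52491149e+00, -4.96034149e-05,
        1.27538834e+00, -1.45980545e-01]), 'qvel': array([ 0.00076067, -0.0047289 , -0.00140011,  0.00015012,  0.00156608,
        0.00040911]), 'joint_efforts': array([ 2.66483643e-03, -4.32006741e+01, -2.44694781e+01,  7.19963992e-02,
        5.25870267e-02, -5.60752324e-05]), 'tool_pos': array([0.12309928, 0.51024712, 0.40410982]), 'tool_rot': array([-3.14022483e+00, -1.53161273e-04,  2.90479552e+00]), 'contact_force': array([0.16949896, 0.08474611, 0.0408773 ]), 'torque': array([-0.01231696,  0.01625514,  0.05429113]), 'grip_force': 0.0, 'opening': 0.09153341108495915}
```

View pics/top0.png

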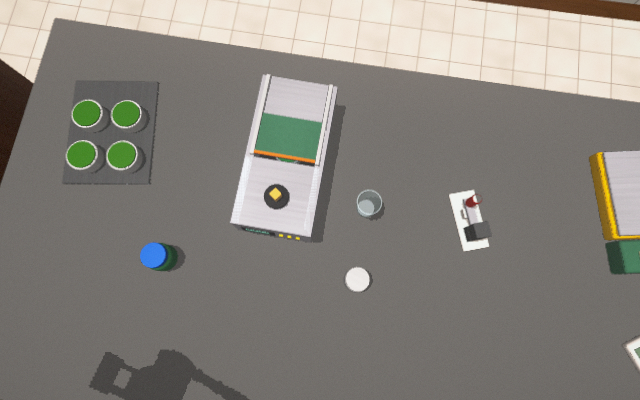

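View pics/side0.png

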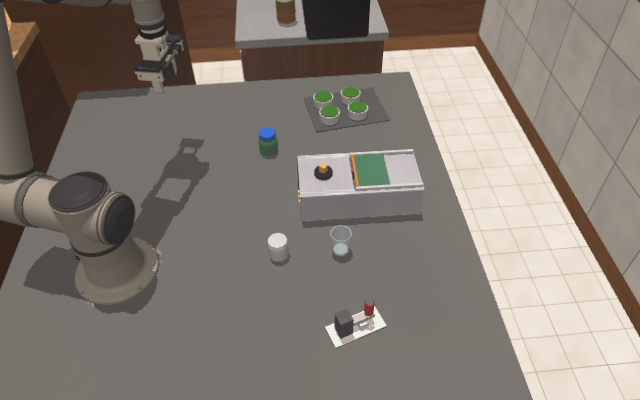

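The top view shows the shaft at about (275,195), the crank hub at (478,231), the knob at (472,201), the beaker at (369,203), the tin at (358,279) and the jar at (155,256). In the side view the shaft is at (323,170), the hub at (344,323) and the knob at (369,307). I'll enlarge the crank and shaft next.

Run:
```python
from h import *
T=cv2.imread('pics/top0.png');S=cv2.imread('pics/side0.png')
def cr(I,u,v,w=32,h=24): return cv2.resize(I[v-h:v+h,u-w:u+w],(400,300),interpolation=cv2.INTER_CUBIC)
# crop scale 6.25; origin (u-32,v-24)
cv2.imwrite('pics/c0.png',np.vstack([np.hstack([cr(T,474,216),cr(T,276,194)]),np.hstack([cr(S,354,318),cr(S,323,171)])]))
```

```text
(no output)
```

View pics/c0.png

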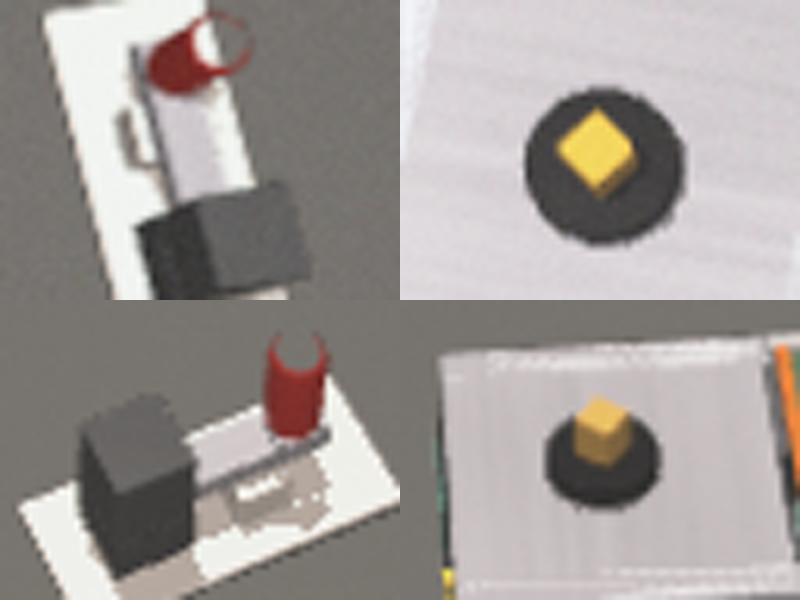

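The crops show the hub's top face, with the knob to its upper left, and the shaft's bright top face as a diamond in the boss's ring. I'll measure these with masks.

Run:
```python
from h import *
cs={n:shot(n) for n in('top','side')}
def face(n,u,v,r,f,z,name,show=True):
    c=cs[n];I=c['image'].astype(int);J=I[v-r:v+r,u-r:u+r]
    m=f(J).astype(np.uint8)
    k,l,st,ce=cv2.connectedComponentsWithStats(m,connectivity=4)
    i=1+np.argmax(st[1:,4]); ys,xs=np.where(l==i)
    P=np.array([onz(c,x+u-r,y+v-r,z)[:2] for x,y in zip(xs,ys)])
    rc=cv2.minAreaRect((P*1000).astype(np.float32))
    print(n,name,'n',len(xs),'pix',ce[i]+[u-r,v-r],'mean',P.mean(0).round(4),'rect',np.round(rc[0],1),np.round(rc[1],1),round(rc[2],1)); return ce[i]+[u-r,v-r]
I=cs['top']['image'];print(I[231,483],I[232,470],I[192,275],I[200,277],I[200,270]);J=cs['side']['image'];print(J[313,346],J[328,338],J[328,350],J[167,323],J[173,320],J[173,325])
br=lambda J:J.sum(2)
gray=lambda J,a,b:(J.max(2)-J.min(2)<25)&(br(J)>a)&(br(J)<b)
yel=lambda J:(J[...,0]-J[...,2]>60)
face('top',480,231,20,lambda J:gray(J,195,275),.068,'hubtop')
a=face('top',275,193,14,lambda J:yel(J)&(J[...,0]>200),.132,'shaft')
b=face('side',323,169,14,lambda J:yel(J)&(J[...,0]>180),.132,'shaft')
print(two(cs['top'],a,cs['side'],b))
a=face('top',276,195,16,lambda J:br(J)<330,.112,'boss')
b=face('side',323,172,16,lambda J:br(J)<330,.112,'boss')
red=lambda J:(J[...,0]-J[...,2]>50)
face('top',472,203,16,red,.06,'knob');face('side',368,308,16,red,.06,'knob')
a=face('top',480,231,20,lambda J:br(J)<275,.04,'hub all')
```

```text
[100  99  96] [57 56 55] [243 216  96] [100  83  58] [74 69 69]
[103 100  98] [61 60 58] [64 63 61] [231 187  99] [58 54 53] [67 59 51]
top hubtop n 15 pix [475.2 232.4] mean [ 0.5587 -0.224 ] rect [ 559.4 -223.8] [21.8  2.6] 18.4
top shaft n 73 pix [274.87671233 193.36986301] mean [0.5615 0.2024] rect [561.7 202.6] [17.5 15.7] 53.9
side shaft n 29 pix [322.75862069 164.96551724] mean [0.5603 0.2013] rect [560.9 201.1] [16.6 18.4] 50.8
(array([0.56100277, 0.20236837, 0.13124065]), np.float64(0.0012983700854389522))
top boss n 394 pix [276.42385787 196.85025381] mean [0.5592 0.2006] rect [560.9 201.8] [50.8 49.4] 9.8
side boss n 204 pix [322.99019608 172.85784314] mean [0.5598 0.191 ] rect [559.9 192.7] [52.7 50.1] 84.1
top knob n 75 pix [470.53333333 202.        ] mean [ 0.6253 -0.2117] rect [ 625.3 -212.6] [20.1 23.1] 42.2
side knob n 99 pix [368.72727273 309.04040404] mean [ 0.6277 -0.2215] rect [ 628.6 -220. ] [35.6 18.6] 81.6
top hub all n 172 pix [471.34883721 233.14534884] mean [ 0.5613 -0.2258] rect [ 565.7 -231.4] [34.  41.1] 20.4
```

Run:
```python
from h import *
cs={n:shot(n) for n in('top','side')}
for n,o,L in(('top',(442,192),[(193,200),(288,180),(310,278),(212,290)]),('side',(322,294),[(80,125),(155,93),(195,158),(118,190)])):
    P=np.array([onz(cs[n],o[0]+(x+.5)/6.25-.5,o[1]+(y+.5)/6.25-.5,.068)[:2] for x,y in L]);d=np.roll(P,-1,0)-P
    print(n,P.mean(0),np.linalg.norm(d,axis=1),np.degrees(np.arctan2(d[:,1],d[:,0]))%90)
k=[(442+220/6.25,192+45/6.25),(322+297/6.25,294+52/6.25)]
print(onz(cs['top'],*k[0],.084),onz(cs['side'],*k[1],.084),two(cs['top'],k[0],cs['side'],k[1]))
# arm direction: rest white plate, z=.006
for n,u,v in(('top',470,220),('side',356,322)):
    I=cs[n]['image'].astype(int)[v-45:v+45,u-45:u+45];m=(I.sum(2)>560).astype(np.uint8)
    k_,l,st,ce=cv2.connectedComponentsWithStats(m);i=1+np.argmax(st[1:,4]);ys,xs=np.where(l==i)
    P=np.array([onz(cs[n],x+u-45,y+v-45,.006)[:2] for x,y in zip(xs,ys)]);print(cv2.minAreaRect((P*1000).astype(np.float32)))
I=cs['top']['image'].astype(int)
# cover edge, tin, beaker
for nm,u,v,z in(('beaker',369,203,.07),('tin',358,279,.06),('orange',285,157,.11)):print(nm,onz(cs['top'],u,v,z))
m=cv2.inRange(cs['top']['image'],(200,80,0),(255,150,60));ys,xs=np.where(m[120:200,230:350]);P=np.array([onz(cs['top'],x+230,y+120,.11)[:2] for x,y in zip(xs,ys)]);print(cv2.minAreaRect((P*1000).astype(np.float32)),len(P))
```

```text
top [ 0.56710235 -0.23707712] [0.03354202 0.03390851 0.03359518 0.03105486] [20.98570168 16.58185848 16.10693916 16.30320465]
side [ 0.56676853 -0.23942653] [0.03076378 0.03050906 0.03093686 0.02996969] [20.45602494 21.29459858 19.46070114 20.98770581]
[ 0.62700198 -0.21701745  0.084     ] [ 0.62857675 -0.21888062  0.084     ] (array([ 0.6282547 , -0.2177321 ,  0.08189534]), np.float64(0.0012828170015838712))
((597.9396362304688, -228.14976501464844), (134.76669311523438, 59.85538864135742), 19.642366409301758)
((620.861328125, -222.91795349121094), (83.0655517578125, 58.4887580871582), 19.91503143310547)
beaker [0.58599385 0.00676087 0.07      ]
tin [0.42331302 0.00741857 0.06      ]
orange [0.64705416 0.19816719 0.11      ]
((648.9259643554688, 200.7354736328125), (128.40728759765625, 5.155165672302246), 88.90451049804688) 142
```

Measurements, which agree with the sizes given:

| Item | Value |
|---|---|
| Crank hub | (0.567, -0.2385), yaw about 19° |
| Shaft | (0.561, 0.202), flats about 52° mod 90 |
| Cover edge | a few mm open |

Next I move above the crank.

```bash
cat > go.py <<'E'
# usage: go.py x y z yaw -> remaining translation in tool axes, rz
import sys;from h import *
from scipy.spatial.transform import Rotation as R
x,y,z,w=map(float,sys.argv[1:5]);s=observe()
A=R.from_euler('xyz',s['tool_rot']);B=R.from_euler('xyz',[np.pi,0,w])
print('t',round(s['time'],2),'pos',s['tool_pos'].round(4),'rot',s['tool_rot'].round(3),'d',A.inv().apply(np.array([x,y,z])-s['tool_pos']).round(4),'rv',(A.inv()*B).as_rotvec().round(3),'q',s['qpos'].round(2),'F',s['contact_force'].round(1))
E
python3 drive.py '{"dx":[-0.0335,-0.0335,-0.0335,-0.0335,-0.0335,-0.0335,-0.0335,-0.0335],"dy":[-0.0228,-0.0228,-0.0228,-0.0228,-0.0228,-0.0228,-0.0228,-0.0228],"dz":[0,0,0,0,0,0,0,0],"wx":[0,0,0,0,0,0,0,0],"wy":[0,0,0,0,0,0,0,0],"wz":[0,0,0,0,0,0,0,0]}' 0.06
python3 drive.py '{"dx":[-0.0335,-0.0335,-0.0335,-0.0335,-0.0205,-0.0205,-0.0205,-0.0205],"dy":[-0.0228,-0.0228,-0.0228,-0.0228,-0.035,-0.035,-0.035,-0.035],"dz":[0,0,0,0,0,0,0,0],"wx":[0,0,0,0,0,0,0,0],"wy":[0,0,0,0,0,0,0,0],"wz":[0,0,0,0,0,0,0,0]}'
python3 drive.py '{"dx":[-0.0205,-0.0205,-0.0205,-0.0205,-0.0205,-0.0205,0,0],"dy":[-0.035,-0.035,-0.035,-0.035,-0.035,-0.035,0,0],"dz":[0,0,0,0,0,0,0,0],"wx":[0,0,0,0,0,0,0,0],"wy":[0,0,0,0,0,0,0,0],"wz":[0,0,0,0,0,0,0.12,0.12]}'
python3 drive.py '{"dx":[0,0,0,0,0,0,0,0],"dy":[0,0,0,0,0,0,0,0],"dz":[0,0,0,0,0,0,0,0],"wx":[0,0,0,0,0,0,0,0],"wy":[0,0,0,0,0,0,0,0],"wz":[0.12,0.12,0.12,0.12,0.12,0.12,0.12,0.12]}'
python3 drive.py '{"dx":[0,0,0,0,0,0,0,0],"dy":[0,0,0,0,0,0,0,0],"dz":[0,0,0,0,0,0,0,0],"wx":[0,0,0,0,0,0,0,0],"wy":[0,0,0,0,0,0,0,0],"wz":[0.12,0.12,0.12,0.12,0.12,0.12,0.12,0.12]}'
python3 go.py .567 -.2385 .215 .33
```

```text
time: 0.97
tool_pos: [0.3417, 0.2685, 0.4049]
tool_rot: [3.141, 0.0, 2.905]
contact_force: [0.3, 0.8, -0.5]
opening: 0.0603
grip_force: 0.0
time: 1.63
tool_pos: [0.4968, -0.0073, 0.4047]
tool_rot: [3.141, 0.0, 2.905]
contact_force: [0.8, 0.3, 0.1]
opening: 0.0601
grip_force: 0.0
time: 2.3
tool_pos: [0.567, -0.241, 0.4035]
tool_rot: [3.142, -0.001, 2.656]
contact_force: [0.4, 1.5, 0.6]
opening: 0.0599
grip_force: 0.0
time: 2.97
tool_pos: [0.5669, -0.2382, 0.4045]
tool_rot: [-3.141, -0.0, 1.699]
contact_force: [-0.6, 0.1, 0.1]
opening: 0.0603
grip_force: 0.0
time: 3.63
tool_pos: [0.5669, -0.2382, 0.4045]
tool_rot: [-3.141, 0.0, 0.739]
contact_force: [0.1, -0.1, -1.0]
opening: 0.0598
grip_force: 0.0
t 3.63 pos [ 0.5669 -0.2382  0.4045] rot [-3.141  0.     0.739] d [-1.000e-04  3.000e-04  1.895e-01] rv [-0.     0.     0.409] q [-0.52  0.51  1.26  0.    1.37  0.31] F [ 0.1 -0.1 -1. ]
```

```bash
python3 drive.py '{"dx":[0,0,0,0,0,0,0,0],"dy":[0,0,0,0,0,0,0,0],"dz":[0.03,0.03,0.03,0.03,0.03,0.02,0.0195,0],"wx":[0,0,0,0,0,0,0,0],"wy":[0,0,0,0,0,0,0,0],"wz":[0.12,0.12,0.12,0.049,0,0,0,0]}'
python3 drive.py '{"dx":[0,0,0,0,0],"dy":[0,0,0,0,0],"dz":[0,0,0,0,0],"wx":[0,0,0,0,0],"wy":[0,0,0,0,0],"wz":[0,0,0,0,0]}' 0.02 30
python3 go.py .567 -.2385 .215 .33
python3 -c "
from h import *
T=shot('top')['image'];S=shot('side')['image']
cr=lambda I,u,v:cv2.resize(I[v-45:v+45,u-60:u+60],(400,300),interpolation=cv2.INTER_CUBIC)
cv2.imwrite('pics/c1.png',np.hstack([cr(T,474,216),cr(S,354,300)])[:,:,::-1])"
```

```text
time: 4.3
tool_pos: [0.5657, -0.2376, 0.2108]
tool_rot: [-3.135, 0.005, 0.336]
contact_force: [-1.0, 0.7, -0.8]
opening: 0.0598
grip_force: 0.0
time: 4.72
tool_pos: [0.5672, -0.2383, 0.2166]
tool_rot: [3.14, -0.002, 0.336]
contact_force: [-0.1, 0.4, 1.9]
opening: 0.0327
grip_force: 30.0
t 4.72 pos [ 0.5672 -0.2383  0.2166] rot [ 3.14e+00 -2.00e-03  3.36e-01] d [-0.0002  0.0001  0.0016] rv [ 0.002 -0.002  0.006] q [-0.52  0.7   1.48  0.    0.96  0.71] F [-0.1  0.4  1.9]
```

View pics/c1.png

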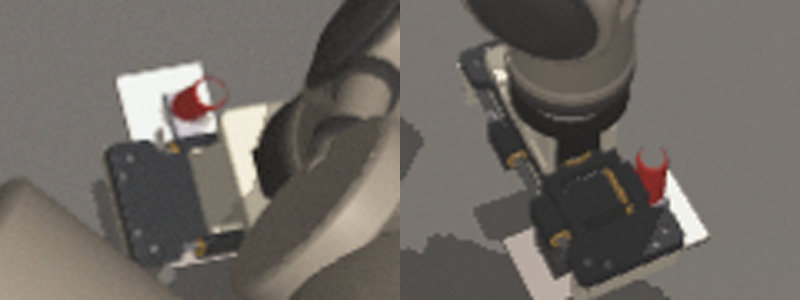

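The hub is held between the pads (opening 33 mm) with the knob free. Next I lift, carry and turn it, and refine the shaft's yaw from the first pictures.

```bash
python3 drive.py '{"dx":[0,0,0,0,0,0.0114,0.0114,0.0114],"dy":[0,0,0,0,0,-0.0348,-0.0348,-0.0348],"dz":[-0.03,-0.035,-0.035,-0.035,-0.035,0,0,0],"wx":[0,0,0,0,0,0,0,0],"wy":[0,0,0,0,0,0,0,0],"wz":[0,0,0,0,0,0,0,0]}'
python3 drive.py '{"dx":[0.0114,0.0114,0.0114,0.0114,0.0114,0.0114,0.0114,0.0114],"dy":[-0.0348,-0.0348,-0.0348,-0.0348,-0.0348,-0.0348,-0.0348,-0.0348],"dz":[0,0,0,0,0,0,0,0],"wx":[0,0,0,0,0,0,0,0],"wy":[0,0,0,0,0,0,0,0],"wz":[0,0,0,0,0,0,0,0]}'
python3 drive.py '{"dx":[0.0114,0,0,0,0,0,0,0],"dy":[-0.0348,0,0,0,0,0,0,0],"dz":[0,0,0,0,0,0,0,0],"wx":[0,0,0,0,0,0,0,0],"wy":[0,0,0,0,0,0,0,0],"wz":[0,-0.114,-0.114,-0.114,-0.114,-0.114,0,0]}'
python3 go.py .561 .202 .40 .907
python3 - <<'E'
from h import *
for n,f,u,v,a in(('top','top0.png',275,193,200),('side','side0.png',323,166,185)):
    c=shot(n);I=cv2.imread('pics/'+f)[v-14:v+14,u-14:u+14]
    B=cv2.resize(I,None,fx=10,fy=10,interpolation=cv2.INTER_CUBIC).astype(int)
    for a in((160,180,200) if n=='top' else (150,165,180,200)):
        m=((B[...,2]>a)&(B[...,2]-B[...,0]>60)).astype(np.uint8)
        C=max(cv2.findContours(m,0,1)[0],key=cv2.contourArea)[:,0]
        P=np.array([onz(c,u-14+(x+.5)/10-.5,v-14+(y+.5)/10-.5,.132)[:2] for x,y in C])*1000
        q=cv2.approxPolyDP(P.astype(np.float32),3,True)[:,0]; d=np.roll(q,-1,0)-q
        print(n,a,cv2.minAreaRect(P.astype(np.float32)),np.degrees(np.arctan2(d[:,1],d[:,0])).round(0)%90,np.linalg.norm(d,axis=1).round(1))
T=shot('top')['image'];S=shot('side')['image']
cr=lambda I,u,v:cv2.resize(I[v-45:v+45,u-60:u+60],(400,300),interpolation=cv2.INTER_CUBIC)
cv2.imwrite('pics/c2.png',np.hstack([cr(T,276,190),cr(S,330,150)])[:,:,::-1])
E
```

```text
time: 5.48
tool_pos: [0.5641, -0.1276, 0.3851]
tool_rot: [-3.141, 0.0, 0.334]
contact_force: [0.8, 0.9, -4.2]
opening: 0.0328
grip_force: 30.0
time: 6.15
tool_pos: [0.5585, 0.1663, 0.3845]
tool_rot: [-3.141, 0.002, 0.336]
contact_force: [0.9, -1.1, -4.1]
opening: 0.0328
grip_force: 30.0
time: 6.82
tool_pos: [0.5583, 0.2011, 0.3846]
tool_rot: [-3.141, 0.001, 0.902]
contact_force: [0.8, -0.2, -4.5]
opening: 0.0329
grip_force: 30.0
t 6.82 pos [0.5583 0.2011 0.3846] rot [-3.141e+00  1.000e-03  9.020e-01] d [ 0.0024  0.0016 -0.0154] rv [-0.001  0.001 -0.005] q [0.22 0.48 1.36 0.   1.3  0.88] F [ 0.8 -0.2 -4.5]
top 160 ((561.530517578125, 202.30294799804688), (19.691905975341797, 18.989444732666016), 53.74620819091797) [57. 55. 58. 52.] [17.3 17.4 16.6 17.1]
top 180 ((561.5621948242188, 202.34500122070312), (18.966684341430664, 18.415634155273438), 53.74890899658203) [52. 49. 51. 48.] [16.3 17.  15.8 17.5]
top 200 ((561.572509765625, 202.33734130859375), (18.115385055541992, 17.833538055419922), 53.66630172729492) [58. 54. 58. 55.] [16.  15.8 16.3 15.6]
side 150 ((560.1643676757812, 199.68690490722656), (22.030420303344727, 20.505199432373047), 50.321136474609375) [54. 41. 53. 48.] [17.9 16.7 19.9 16.9]
side 165 ((560.3829345703125, 200.4853973388672), (20.52423667907715, 19.817768096923828), 50.33680725097656) [53. 43. 50. 48.] [17.2 16.2 18.6 16.9]
side 180 ((560.4854125976562, 200.93939208984375), (19.751604080200195, 19.281049728393555), 50.78441619873047) [51. 45. 50. 48.] [16.2 16.8 17.1 16.9]
side 200 ((560.5517578125, 201.53736877441406), (18.87320899963379, 18.420255661010742), 51.966983795166016) [49. 45. 52. 51.] [15.1 16.8 16.8 15.9]
```

View pics/c2.png

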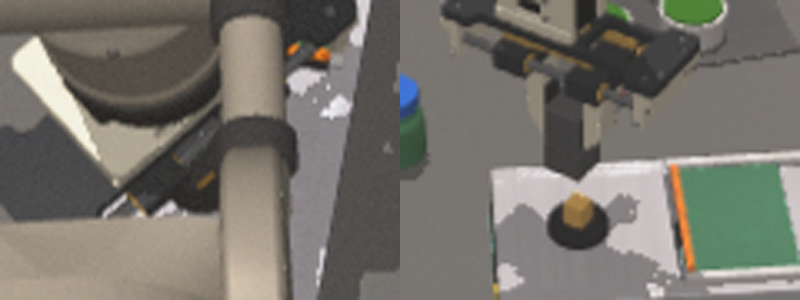

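The side view shows the hub hanging straight above the shaft, with its near bottom corner at about (323,159) in the full picture; the top view is blocked by the arm. I'll correct by 2 to 3 mm, come down close and compare again.

```bash
python3 drive.py '{"dx":[0.0025,0,0,0,0,0],"dy":[0.0018,0,0,0,0,0],"dz":[0.01,0.01,0.01,0.006,0,0],"wx":[0,0,0,0,0,0],"wy":[0,0,0,0,0,0],"wz":[-0.011,0,0,0,0,0]}'
python3 go.py .5612 .202 .3465 .913
python3 - <<'E'
from h import *
c=shot('side');S=c['image']
cv2.imwrite('pics/c3.png',cv2.resize(S[140:190,290:356],(792,600),interpolation=cv2.INTER_CUBIC)[:,:,::-1])
th=.913;u=.3486-.2095
for X in((.5612,.202),):
  for k in range(4):
    a=th+np.pi/4+k*np.pi/2;p=proj(c,[X[0]+.02333*np.cos(a),X[1]+.02333*np.sin(a),u]);print('hub corner',np.round(p,1),'crop',np.round([(p[0]-290)*12,(p[1]-140)*12]))
E
```

```text
time: 7.52
tool_pos: [0.5614, 0.202, 0.3485]
tool_rot: [-3.141, 0.001, 0.917]
contact_force: [0.0, -0.4, -3.8]
opening: 0.0328
grip_force: 30.0
t 7.52 pos [0.5614 0.202  0.3485] rot [-3.141e+00  1.000e-03  9.170e-01] d [-0.0001 -0.0002  0.002 ] rv [-0.001  0.001  0.004] q [0.22 0.52 1.4  0.   1.22 0.87] F [ 0.  -0.4 -3.8]
hub corner [321.2 157.4] crop [375. 208.]
hub corner [314.7 164.2] crop [297. 290.]
hub corner [324.9 168.5] crop [419. 342.]
hub corner [331.3 161.5] crop [496. 259.]
```

View pics/c3.png

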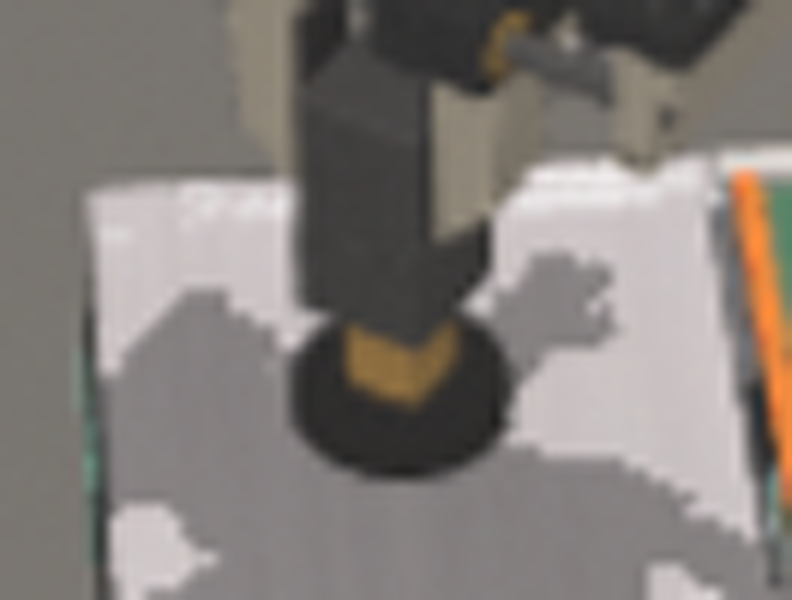

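The hub's near bottom corner is at crop (420,340), against a prediction of (419,342), directly over the brass shaft. I'll feel down now.

```bash
python3 drive.py '{"dx":[0,0,0,0],"dy":[0,0,0,0],"dz":[0.002,0.002,0.002,0.001],"wx":[0,0,0,0],"wy":[0,0,0,0],"wz":[0,0,0,0]}'
python3 drive.py '{"dx":[0,0,0],"dy":[0,0,0],"dz":[0.001,0.001,0],"wx":[0,0,0],"wy":[0,0,0],"wz":[0,0,0]}'
```

```text
time: 7.9
tool_pos: [0.5613, 0.202, 0.3421]
tool_rot: [-3.142, -0.0, 0.917]
contact_force: [-0.0, -0.7, -4.6]
opening: 0.0332
grip_force: 30.0
time: 8.15
tool_pos: [0.5614, 0.202, 0.34]
tool_rot: [-3.141, 0.0, 0.917]
contact_force: [0.1, -0.3, -3.1]
opening: 0.0329
grip_force: 30.0
```

```bash
python3 drive.py '{"dx":[0,0,0],"dy":[0,0,0],"dz":[0.001,0.001,0],"wx":[0,0,0],"wy":[0,0,0],"wz":[0,0,0]}'; python3 go.py .5612 .202 .3215 .913
```

```text
time: 8.4
tool_pos: [0.5614, 0.202, 0.338]
tool_rot: [-3.141, 0.0, 0.917]
contact_force: [0.6, 0.5, -4.1]
opening: 0.0325
grip_force: 30.0
t 8.4 pos [0.5614 0.202  0.338 ] rot [-3.141  0.     0.917] d [-0.0001 -0.0002  0.0165] rv [-0.     0.     0.004] q [0.22 0.53 1.42 0.   1.2  0.87] F [ 0.6  0.5 -4.1]
```

```bash
python3 drive.py '{"dx":[0,0,0,0],"dy":[0,0,0,0],"dz":[0.001,0.001,0.001,0],"wx":[0,0,0,0],"wy":[0,0,0,0],"wz":[0,0,0,0]}'; python3 drive.py '{"dx":[0,0,0],"dy":[0,0,0],"dz":[0.0015,0.0015,0],"wx":[0,0,0],"wy":[0,0,0],"wz":[0,0,0]}'
```

```text
time: 8.73
tool_pos: [0.5614, 0.202, 0.3349]
tool_rot: [-3.141, 0.0, 0.917]
contact_force: [1.2, -0.1, -3.6]
opening: 0.0331
grip_force: 30.0
time: 8.98
tool_pos: [0.5613, 0.2019, 0.3318]
tool_rot: [-3.141, 0.0, 0.917]
contact_force: [0.0, -0.3, -4.6]
opening: 0.0329
grip_force: 30.0
```

```bash
python3 drive.py '{"dx":[0,0,0,0],"dy":[0,0,0,0],"dz":[0.0015,0.0015,0.001,0],"wx":[0,0,0,0],"wy":[0,0,0,0],"wz":[0,0,0,0]}';python3 drive.py '{"dx":[0,0,0],"dy":[0,0,0],"dz":[0.0015,0.0015,0],"wx":[0,0,0],"wy":[0,0,0],"wz":[0,0,0]}'
```

```text
time: 9.32
tool_pos: [0.5614, 0.202, 0.3279]
tool_rot: [-3.141, 0.0, 0.917]
contact_force: [-0.7, -0.1, -4.1]
opening: 0.0326
grip_force: 30.0
time: 9.57
tool_pos: [0.5613, 0.202, 0.3248]
tool_rot: [-3.141, 0.0, 0.917]
contact_force: [-0.2, -0.6, -4.8]
opening: 0.0328
grip_force: 30.0
```

```bash
python3 drive.py '{"dx":[0,0],"dy":[0,0],"dz":[0.001,0],"wx":[0,0],"wy":[0,0],"wz":[0,0]}';python3 drive.py '{"dx":[0,0],"dy":[0,0],"dz":[0.001,0],"wx":[0,0],"wy":[0,0],"wz":[0,0]}'
```

```text
time: 9.73
tool_pos: [0.5614, 0.202, 0.324]
tool_rot: [-3.141, 0.0, 0.917]
contact_force: [-0.5, 0.4, -2.8]
opening: 0.0326
grip_force: 30.0
time: 9.9
tool_pos: [0.5614, 0.202, 0.3231]
tool_rot: [-3.141, 0.0, 0.917]
contact_force: [-0.9, 0.6, -3.6]
opening: 0.0327
grip_force: 30.0
```

```bash
python3 drive.py '{"dx":[0,0],"dy":[0,0],"dz":[0.0007,0],"wx":[0,0],"wy":[0,0],"wz":[0,0]}'; python3 drive.py '{"dx":[0,0],"dy":[0,0],"dz":[0.0006,0],"wx":[0,0],"wy":[0,0],"wz":[0,0]}'
```

```text
time: 10.07
tool_pos: [0.5615, 0.202, 0.3226]
tool_rot: [3.141, -0.0, 0.917]
contact_force: [-0.8, -1.5, -4.0]
opening: 0.0327
grip_force: 30.0
time: 10.23
tool_pos: [0.5614, 0.202, 0.3226]
tool_rot: [3.141, -0.001, 0.917]
contact_force: [-2.1, -0.8, 1.8]
opening: 0.033
grip_force: 30.0
```

The weight comes off at tool z 0.3226, as expected for a seated hub. I'll release, rise a little and slide along the arm to the knob.

```bash
python3 drive.py '{"dx":[0,0,0,0],"dy":[0,0,0,0],"dz":[0,0,0,0],"wx":[0,0,0,0],"wy":[0,0,0,0],"wz":[0,0,0,0]}' 0.06 8
python3 drive.py '{"dx":[0,0,0.02,0.02,0.02,0.005,0,0],"dy":[0,0,0,0,0,0,0,0],"dz":[-0.006,-0.006,0,0,0,0,0,0],"wx":[0,0,0,0,0,0,0,0],"wy":[0,0,0,0,0,0,0,0],"wz":[0,0,0,0,0,0,0,0]}'
python3 - <<'E'
from h import *
c=shot('side');S=c['image']
cv2.imwrite('pics/c4.png',cv2.resize(S[110:200,280:400],(800,600),interpolation=cv2.INTER_CUBIC)[:,:,::-1])
E
```

```text
time: 10.57
tool_pos: [0.5616, 0.202, 0.3221]
tool_rot: [3.141, -0.001, 0.917]
contact_force: [0.1, -0.6, -0.3]
opening: 0.055
grip_force: 0.0
time: 11.23
tool_pos: [0.6007, 0.2533, 0.3339]
tool_rot: [-3.141, 0.001, 0.917]
contact_force: [-0.3, 0.1, -0.9]
opening: 0.0601
grip_force: 0.0
```

View pics/c4.png

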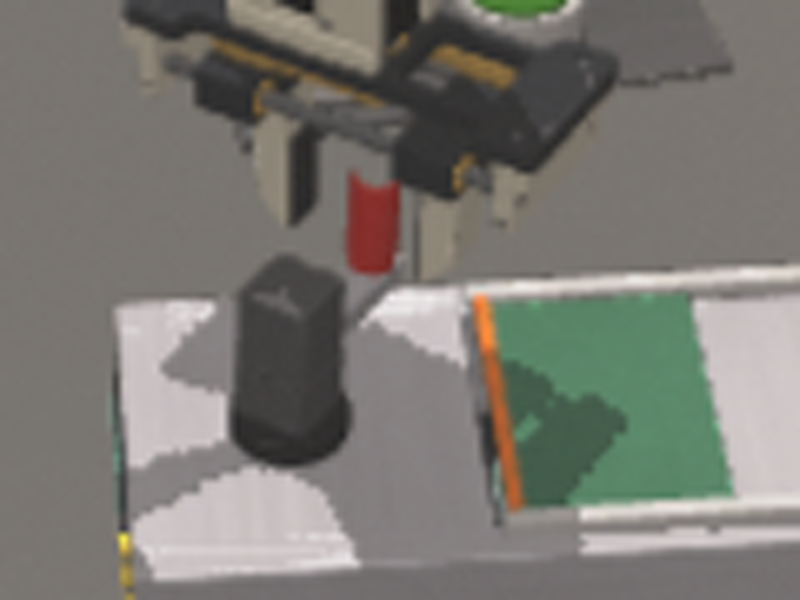

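The crank is seated on the boss, and the knob stands between the open fingers at crop (372,220). I'll grip the knob gently and start winding in 18° chords. The tool's y axis is the clockwise tangent here.

```bash
python3 drive.py '{"dx":[0,0,0,0,0],"dy":[0,0,0,0,0],"dz":[0,0,0,0,0],"wx":[0,0,0,0,0],"wy":[0,0,0,0,0],"wz":[0,0,0,0,0]}' 0.015 8
python3 drive.py '{"dx":[-0.0032,-0.0092,-0.0144],"dy":[0.0201,0.0181,0.0144],"dz":[0,0,0],"wx":[0,0,0],"wy":[0,0,0],"wz":[0,0,0]}'; python3 go.py .5615 .202 .334 .917
```

```text
time: 11.7
tool_pos: [0.6009, 0.2533, 0.3341]
tool_rot: [3.142, -0.0, 0.917]
contact_force: [-0.2, -0.3, 0.7]
opening: 0.0314
grip_force: 0.0
time: 11.95
tool_pos: [0.6272, 0.2007, 0.3345]
tool_rot: [3.141, -0.003, 0.918]
contact_force: [-0.9, 3.4, 2.1]
opening: 0.022
grip_force: 8.0
t 11.95 pos [0.6272 0.2007 0.3345] rot [ 3.141e+00 -3.000e-03  9.180e-01] d [-0.0389 -0.053   0.0003] rv [ 0.001 -0.003  0.001] q [0.19 0.64 1.22 0.   1.28 0.85] F [-0.9  3.4  2.1]
```

Winding works at about 4 N, so I'll continue.

```bash
python3 drive.py '{"dx":[-0.0181,-0.0201,-0.0201,-0.0181,-0.0144,-0.0092,-0.0032],"dy":[0.0092,0.0032,-0.0032,-0.0092,-0.0144,-0.0181,-0.0201],"dz":[0,0,0,0,0,0,0],"wx":[0,0,0,0,0,0,0],"wy":[0,0,0,0,0,0,0],"wz":[0,0,0,0,0,0,0]}'; python3 go.py .5615 .202 .334 .917
```

```text
time: 12.53
tool_pos: [0.5215, 0.1478, 0.3356]
tool_rot: [3.137, 0.001, 0.915]
contact_force: [-0.8, -5.9, 6.5]
opening: 0.0219
grip_force: 8.0
t 12.53 pos [0.5215 0.1478 0.3356] rot [3.137e+00 1.000e-03 9.150e-01] d [ 0.0673 -0.0014  0.0015] rv [ 0.005  0.001 -0.002] q [ 0.14  0.44  1.58 -0.    1.12  0.79] F [-0.8 -5.9  6.5]
```

```bash
python3 drive.py '{"dx":[0.0032,0.0092,0.0144,0.0181,0.0201],"dy":[-0.0201,-0.0181,-0.0144,-0.0092,-0.0032],"dz":[0,0,0,0,0],"wx":[0,0,0,0,0],"wy":[0,0,0,0,0],"wz":[0,0,0,0,0]}'
python3 drive.py '{"dx":[0.0201,0.0181,0.0144,0.0092,0.0032,0],"dy":[0.0032,0.0092,0.0144,0.0181,0.0201,0],"dz":[0,0,0,0,0,0],"wx":[0,0,0,0,0,0],"wy":[0,0,0,0,0,0],"wz":[0,0,0,0,0,0]}';  python3 go.py .5615 .202 .334 .917
python3 - <<'E'
from h import *
c=shot('top');m=cv2.inRange(c['image'],(200,80,0),(255,150,60));ys,xs=np.where(m[90:200,230:350]);P=np.array([onz(c,x+230,y+90,.11)[:2] for x,y in zip(xs,ys)]);print(cv2.minAreaRect((P*1000).astype(np.float32)),len(P))
c=shot('side');S=c['image']
cv2.imwrite('pics/c5.png',cv2.resize(S[110:230,280:440],(800,600),interpolation=cv2.INTER_CUBIC)[:,:,::-1])
m=cv2.inRange(S,(180,80,0),(255,150,60));ys,xs=np.where(m[110:230,330:420]);P=np.array([onz(c,x+330,y+110,.11)[:2] for x,y in zip(xs,ys)]);print(cv2.minAreaRect((P*1000).astype(np.float32)),len(P))
c0=cv2.imread('pics/side0.png')[:,:,::-1];m=cv2.inRange(c0,(180,80,0),(255,150,60));ys,xs=np.where(m[110:230,330:420]);P=np.array([onz(c,x+330,y+110,.11)[:2] for x,y in zip(xs,ys)]);print('start',cv2.minAreaRect((P*1000).astype(np.float32)),len(P))
E
```

```text
time: 12.95
tool_pos: [0.5087, 0.2423, 0.3351]
tool_rot: [3.141, 0.0, 0.917]
contact_force: [0.2, -4.3, 3.1]
opening: 0.022
grip_force: 8.1
time: 13.45
tool_pos: [0.6035, 0.2529, 0.3347]
tool_rot: [3.139, -0.004, 0.915]
contact_force: [4.0, 3.7, 5.7]
opening: 0.0213
grip_force: 8.0
t 13.45 pos [0.6035 0.2529 0.3347] rot [ 3.139 -0.004  0.915] d [-0.0659 -0.0023  0.0004] rv [ 0.003 -0.004 -0.002] q [0.28 0.63 1.23 0.   1.27 0.94] F [4.  3.7 5.7]
((685.855712890625, 187.7940216064453), (103.94754028320312, 5.13053560256958), 89.13887786865234) 38
((684.2763061523438, 195.2412567138672), (102.74630737304688, 1.750410795211792), 87.68196868896484) 6
start ((645.154296875, 181.6060333251953), (4.039595127105713, 0.0), -97.55952453613281) 2
```

View pics/c5.png

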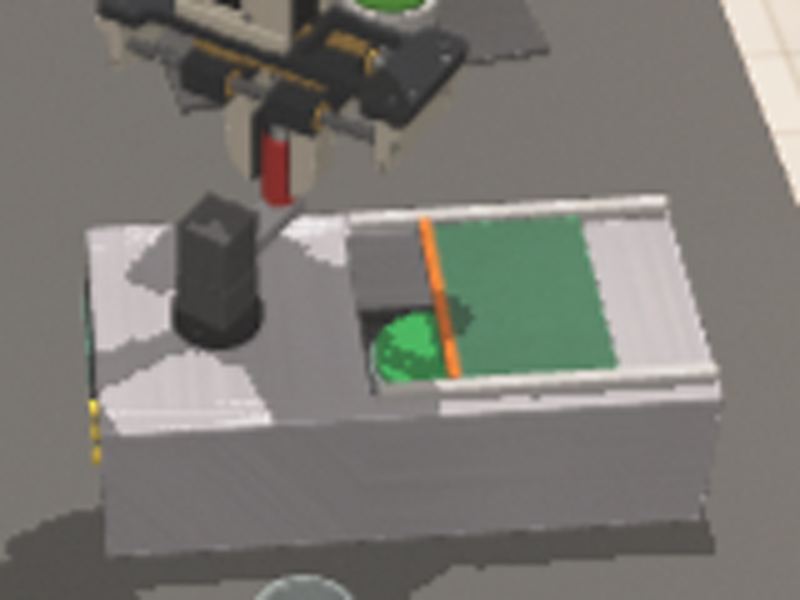

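The cover edge is now at about x = 0.686, or 43 mm open, and the crank is still seated. About 19 more chords are needed: 15 now, then slowly.

```bash
python3 drive.py '{"dx":[-0.0032,-0.0092,-0.0144,-0.0181,-0.0201,-0.0201,-0.0181,-0.0144],"dy":[0.0201,0.0181,0.0144,0.0092,0.0032,-0.0032,-0.0092,-0.0144],"dz":[0,0,0,0,0,0,0,0],"wx":[0,0,0,0,0,0,0,0],"wy":[0,0,0,0,0,0,0,0],"wz":[0,0,0,0,0,0,0,0]}'
python3 drive.py '{"dx":[-0.0092,-0.0032,0.0032,0.0092,0.0144,0.0181,0.0201,0],"dy":[-0.0181,-0.0201,-0.0201,-0.0181,-0.0144,-0.0092,-0.0032,0],"dz":[0,0,0,0,0,0,0,0],"wx":[0,0,0,0,0,0,0,0],"wy":[0,0,0,0,0,0,0,0],"wz":[0,0,0,0,0,0,0,0]}';  python3 go.py .5615 .202 .334 .917
cat > cov.py <<'E'
from h import *
c=shot('top');m=cv2.inRange(c['image'],(200,80,0),(255,150,60));ys,xs=np.where(m[60:200,230:350]);P=np.array([onz(c,x+230,y+60,.11)[:2] for x,y in zip(xs,ys)]);print(cv2.minAreaRect((P*1000).astype(np.float32)),len(P))
E
python3 cov.py
```

```text
time: 14.22
tool_pos: [0.5593, 0.1352, 0.3351]
tool_rot: [3.137, -0.001, 0.915]
contact_force: [3.1, 0.1, 2.7]
opening: 0.0215
grip_force: 8.0
time: 14.88
tool_pos: [0.5097, 0.2435, 0.3347]
tool_rot: [3.14, -0.002, 0.919]
contact_force: [-2.1, 1.1, 6.1]
opening: 0.0217
grip_force: 8.0
t 14.88 pos [0.5097 0.2435 0.3347] rot [ 3.14e+00 -2.00e-03  9.19e-01] d [-0.0015  0.0664  0.0008] rv [ 0.002 -0.002  0.002] q [ 0.31  0.48  1.52 -0.    1.15  0.96] F [-2.1  1.1  6.1]
((714.2806396484375, 199.89161682128906), (128.1829833984375, 4.849606990814209), 89.12029266357422) 138
```

About 72 mm open. Next come short slow steps, feeling for the stop.

```bash
python3 drive.py '{"dx":[0.01,0.0101,0.009,0.0091,0],"dy":[0.0016,0.0016,0.0046,0.0046,0],"dz":[0,0,0,0,0],"wx":[0,0,0,0,0],"wy":[0,0,0,0,0],"wz":[0,0,0,0,0]}'; python3 drive.py '{"dx":[0.0072,0],"dy":[0.0072,0],"dz":[0,0],"wx":[0,0],"wy":[0,0],"wz":[0,0]}'; python3 cov.py
```

```text
time: 15.35
tool_pos: [0.5425, 0.2648, 0.3345]
tool_rot: [-3.14, -0.001, 0.917]
contact_force: [-2.7, 2.3, 6.4]
opening: 0.0214
grip_force: 8.0
time: 15.52
tool_pos: [0.5525, 0.2664, 0.3348]
tool_rot: [-3.14, -0.002, 0.917]
contact_force: [-3.0, 5.0, 6.4]
opening: 0.0216
grip_force: 8.0
((718.7379760742188, 199.21255493164062), (128.84619140625, 5.547868251800537), 88.76716613769531) 139
```

```bash
python3 drive.py '{"dx":[0.0036,0.0036,0],"dy":[0.0036,0.0036,0],"dz":[0,0,0],"wx":[0,0,0],"wy":[0,0,0],"wz":[0,0,0]}'; python3 drive.py '{"dx":[0.0024,0],"dy":[0.0044,0],"dz":[0,0],"wx":[0,0],"wy":[0,0],"wz":[0,0]}'
```

```text
time: 15.82
tool_pos: [0.5622, 0.2674, 0.3346]
tool_rot: [-3.14, -0.001, 0.917]
contact_force: [-1.5, 4.6, 6.2]
opening: 0.0218
grip_force: 8.0
time: 15.98
tool_pos: [0.5672, 0.2668, 0.3348]
tool_rot: [-3.14, -0.002, 0.917]
contact_force: [-1.7, 5.5, 5.4]
opening: 0.0217
grip_force: 8.0
```

```bash
python3 drive.py '{"dx":[0.0024,0],"dy":[0.0044,0],"dz":[0,0],"wx":[0,0],"wy":[0,0],"wz":[0,0]}'; python3 cov.py
```

```text
time: 16.15
tool_pos: [0.5722, 0.2661, 0.3348]
tool_rot: [-3.14, -0.003, 0.917]
contact_force: [-1.7, 6.7, 5.5]
opening: 0.0215
grip_force: 8.0
((720.3557739257812, 194.7354736328125), (119.95306396484375, 5.2137532234191895), 89.08683013916016) 131
```

```bash
python3 drive.py '{"dx":[0.0015,0],"dy":[0.0037,0],"dz":[0,0],"wx":[0,0],"wy":[0,0],"wz":[0,0]}'; python3 drive.py '{"dx":[0.0012,0],"dy":[0.0038,0],"dz":[0,0],"wx":[0,0],"wy":[0,0],"wz":[0,0]}'
```

```text
time: 16.37
tool_pos: [0.5761, 0.2651, 0.3349]
tool_rot: [-3.14, -0.003, 0.917]
contact_force: [-0.6, 7.2, 4.2]
opening: 0.0213
grip_force: 8.0
time: 16.53
tool_pos: [0.5799, 0.2639, 0.335]
tool_rot: [-3.14, -0.004, 0.917]
contact_force: [-1.0, 6.8, 5.1]
opening: 0.0215
grip_force: 8.0
```

```bash
python3 drive.py '{"dx":[0.001,0],"dy":[0.0038,0],"dz":[0,0],"wx":[0,0],"wy":[0,0],"wz":[0,0]}'; python3 drive.py '{"dx":[0.0008,0],"dy":[0.0039,0],"dz":[0,0],"wx":[0,0],"wy":[0,0],"wz":[0,0]}'; python3 cov.py
```

```text
time: 16.7
tool_pos: [0.5837, 0.2624, 0.3351]
tool_rot: [-3.141, -0.004, 0.917]
contact_force: [1.8, 7.1, 4.9]
opening: 0.0214
grip_force: 8.0
time: 16.87
tool_pos: [0.5874, 0.2606, 0.3352]
tool_rot: [-3.141, -0.005, 0.917]
contact_force: [1.4, 7.4, 5.4]
opening: 0.0214
grip_force: 8.0
((721.6165161132812, 179.93284606933594), (89.61953735351562, 5.213475227355957), 89.0716781616211) 98
```

```bash
python3 drive.py '{"dx":[0.0008,0],"dy":[0.0039,0],"dz":[0,0],"wx":[0,0],"wy":[0,0],"wz":[0,0]}'; python3 drive.py '{"dx":[0.0006,0],"dy":[0.0039,0],"dz":[0,0],"wx":[0,0],"wy":[0,0],"wz":[0,0]}'
```

```text
time: 17.08
tool_pos: [0.5909, 0.2589, 0.3353]
tool_rot: [-3.141, -0.005, 0.917]
contact_force: [1.5, 7.5, 5.4]
opening: 0.0218
grip_force: 8.0
time: 17.25
tool_pos: [0.5935, 0.2573, 0.3351]
tool_rot: [-3.138, -0.003, 0.917]
contact_force: [-5.2, 8.4, 8.8]
opening: 0.021
grip_force: 8.0
```

```bash
python3 drive.py '{"dx":[0.0004,0],"dy":[0.0039,0],"dz":[0,0],"wx":[0,0],"wy":[0,0],"wz":[0,0]}'; python3 cov.py
```

```text
time: 17.42
tool_pos: [0.5956, 0.2557, 0.3349]
tool_rot: [-3.134, -0.0, 0.918]
contact_force: [-10.5, 9.3, 10.9]
opening: 0.0217
grip_force: 8.1
((722.030029296875, 171.27838134765625), (72.32563018798828, 4.850346088409424), 89.09082794189453) 78
```

I've felt the stop: the force is rising and the motion lagging. I'll ease back, let go and rise.

```bash
python3 drive.py '{"dx":[-0.0003,0],"dy":[-0.0035,0],"dz":[0,0],"wx":[0,0],"wy":[0,0],"wz":[0,0]}'; python3 drive.py '{"dx":[0,0,0,0],"dy":[0,0,0,0],"dz":[0,0,0,0],"wx":[0,0,0,0],"wy":[0,0,0,0],"wz":[0,0,0,0]}' 0.05
python3 drive.py '{"dx":[0,0,0,0,0,0,0,0],"dy":[0,0,0,0,0,0,0,0],"dz":[-0.01,-0.02,-0.03,-0.03,-0.03,0,0,0],"wx":[0,0,0,0,0,0,0,0],"wy":[0,0,0,0,0,0,0,0],"wz":[0,0,0,0,0,0,0,0]}'
python3 cov.py
python3 - <<'E'
from h import *
T=shot('top')['image'];S=shot('side')['image']
cr=lambda I,u,v:cv2.resize(I[v-60:v+60,u-80:u+80],(400,300),interpolation=cv2.INTER_CUBIC)
cv2.imwrite('pics/c6.png',np.hstack([cr(T,285,160),cr(S,350,160)])[:,:,::-1])
E
```

```text
time: 17.63
tool_pos: [0.5932, 0.257, 0.3348]
tool_rot: [-3.139, -0.001, 0.918]
contact_force: [-4.0, 5.0, 7.2]
opening: 0.0217
grip_force: 8.0
time: 17.97
tool_pos: [0.595, 0.2554, 0.3334]
tool_rot: [-3.141, 0.001, 0.916]
contact_force: [-0.2, -0.4, 0.5]
opening: 0.0434
grip_force: 0.0
time: 18.63
tool_pos: [0.5951, 0.2557, 0.4537]
tool_rot: [-3.141, 0.0, 0.917]
contact_force: [0.0, -0.6, -0.1]
opening: 0.0501
grip_force: 0.0
((721.9357299804688, 184.14309692382812), (98.05477905273438, 5.1629743576049805), 88.74710083007812) 106
```

View pics/c6.png

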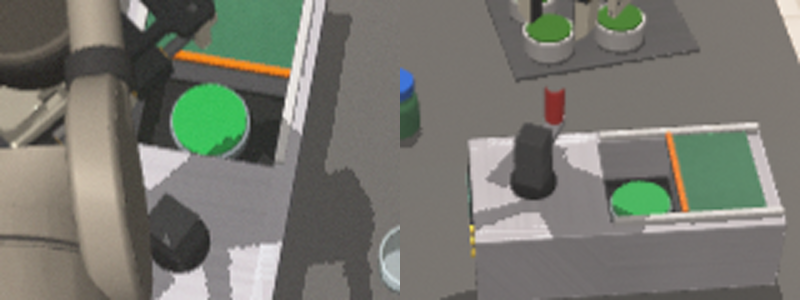

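The cover is fully open, with its edge at the stop (side crop about (678,170)). The crank is upright and seated on the boss at (533,160), and the gripper is clear. I'm handing the job in.

```bash
python3 -c "
from cell import robot, cam, workorder, observe
print(workorder.hand_in())"
```

```text
the job is handed in; nothing more can be done
None
```

The job is handed in: the crank is seated on the shaft and let go, the cover is wound open to where I felt its stop (about 79 mm by my camera estimate), and the gripper is clear; the hand-in returned no verdict.

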